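# Corner check of the parcel scale

### The arm

A 6-joint arm with a two-finger parallel gripper is mounted at the origin on the work surface. World frame = base frame: x ahead of the robot, y to its left, z up, the work surface at z = 0. Lengths are in m, angles in rad, forces in N, time in s.
With the tool pointing down it reaches from about 0.25 to 0.8 m from the base axis. Payload 3.9 kg.
Tool frame: the origin (TCP) lies between the finger pads; the fingertips stand 14 mm ahead of it and the grasp point (between the pads) lies 5 mm behind it; y points along the fingers, z is the direction in which the jaws open and shut, and the axes are right-handed (so a half turn about y gives the same grasp; the last joint's range is limited). The gripper opens to 85 mm and grips with 20 to 120 N. Pads are 22 mm wide; open, the fingers measure 114 mm over their backs; the gripper's body (76 mm by 85 mm) begins 54 mm behind the grasp point. The pads swing forward as they close: fully open they stand 13 mm farther back than shut.
Start: joints at [1.275, 0.26, -0.138, 1.173, 0, 1.571], TCP at [0.153, 0.502, 0.222] pointing down, gripper open.
Joint ranges: [-2.78, 2.78], [-0.83, 1.72], [-1.28, 1.37], [-1.9, 2.12], [-1.57, 1.48], [-3.14, 3.14]. Speed limits (rad/s): [2.57, 2.57, 3.14, 3.14, 3.14, 3.14].

### API

Orientations are given as a rotation vector (axis times angle).
In Python, from station import bot, optics gives the robot as it stands. The module is installed in compiled form; this text tells all that it offers.
- The arm moves only by the shell command python3 -m pendant 'ROWS' [OPENING]. ROWS is JSON, a list that holds one entry, the list of rows, each a list of 4 numbers: the shift along the world's x, y, z in units of 25 mm (1.0 is 25 mm), then the turn about the world's z in units of 5 degrees (1.0 is 5 degrees). In form: [[[dx, dy, dz, twist], ...]]. A call has exactly 5 rows; each row is the pose to reach, as a shift and turn from the pose measured when the call began; what a row does not reach only later rows make up. A row lasts 1/8 s, in which the tool goes at most 62.5 mm and 10.7 degrees, less where a joint would pass 70% of its speed; a pose out of reach is approached as far as the arm can. A call with a gripper value outside its range is refused whole. OPENING is the closure in counts, from 0 (fully open) to 255 (shut), set as the call begins (- or left out, the last holds). The fingers move at their own pace and stop on an object; the grip force is fixed at half the most. Time passes only in rows, so rows that repeat a pose let the fingers close, or fill a call up. It gives the time, the measured TCP pose, the force and the opening at its end, in the units of the state.
- bot.observe(): the state, without advancing time (a new reading comes with each control period).
- optics.snapshot(name): name is "side" or "top" or "wrist"; returns (picture, depth): 480x640x3 uint8, blue, green, red; 480x640 float32, m along the optical axis (not along the pixel's ray), 0 where there is no reading.
- optics.get_calibration(name): a dict with "camera_matrix" (3x3 intrinsics, pixels), "k1" (the pictures are not rectified: a ray, as slopes to the right and down, at radius r is drawn at 1 + k1 r^2 times it, then the intrinsics apply), "R" (3x3) and "t" (3): a world point X has camera coordinates R X + t. Camera axes: x right, y down, z forward; pixel columns grow to the right and rows downward; lengths in m; the calibration is good to about 2 mm. A picture is of the moment at which its call begins: read the wrist's pose just before it. get_calibration takes no time and is no camera call; for the wrist camera it gives the pose at the moment of the call.
- bot.close_job(): hands the job in, once; it reports no verdict.
The state is a dict: "time_s": time; "joint_positions": joint angles; "joint_vel": joint speeds; "effort": joint torques, N m; "position": TCP position; "tool_rot": TCP orientation; "wrist_force": force on the tool from outside, world axes, zero at the start; "ft_torque": the same for the moment, N m; "gripper_width": finger opening in m.
Only numpy, scipy, OpenCV 4.12 (cv2) and the standard library are available. Lean on these libraries where they do the work, as an engineer would, in place of code of your own. Each camera call takes 0.05 s, during which the arm holds its last target.

### The job

Check the parcel scale for a sticking platform: with the fingertips press down the rubber corner pad on the zeroing knob's side, at the end away from the dial, until the pointer stands at the set marker on the dial, not well past it; keep it there for a moment, then ease it up so that the platform does not snap back and the pointer returns to zero. Then do the same on the diagonally opposite corner pad, beside the dial. Only press the pads: do not pull the platform up or shift the set marker, and leave the check weights and everything else on the bench where they are.

Things in the scene. Friction and masses are not known exactly. Their poses are not given: they have to be found in the camera images.
- scale: parcel scale, fixed to the bench: cream housing 356 x 200 mm, platform at one end, sloping fan dial (x = 104 to 258 mm, nowhere above 90 mm, lower than the platform) at the other. Origin on the bench below the platform's centre; x towards the dial, y to the side with the black zeroing knob (34 mm across, low on the side wall, out to y = 120 mm), z up. Yaw at most 0.6 either way
- platform: square steel platform, 200 mm, on a spring: goes straight down up to 30 mm, 0.654 N per mm. It also rocks: a corner pad pressed at its centre dips a further 0.26 mm per N (up to 4 mm) below the platform's centre, and comes level when let go. Origin under the plate's centre, 102 mm above the bench at rest; plate top 5 mm, tops of the four black rubber corner pads 10 mm above it
- pad_knob: first pad to press: black rubber, 52 x 52 mm, on the platform's corner away from the dial, on the zeroing knob's side (72 mm from the platform's centre against x and 72 mm along y of the scale). Origin at the centre of its top face, 112 mm above the bench at rest; axes as the scale's
- pad_dial: second pad to press: equal pad on the diagonally opposite corner, next to the dial (72 mm along x and 72 mm against y of the scale). Origin at the centre of its top face, 112 mm above the bench at rest
- pointer (a joint): angle of the dial's black pointer, rad: 0 at rest on the zero mark, growing clockwise as the platform goes down, to which it is geared: 0.04654 rad per mm travelled by the platform's centre, 1.396 at the 30 mm (2 kg) full scale
- set_hand (a joint): angle of the set marker, a dark steel tab 12 mm wide with a small round knob, in an arc slot at the dial's rim; same zero and direction as the pointer, which stands at the marker when both angles are equal. Between 0.56 and 1.05 (0.8 to 1.5 kg); stays where it is set
- pointer_tip (a point): tip of the pointer, 75 mm from its pivot
- set_mark (a point): point on the dial at which the set marker points, 75 mm from the pointer's pivot: where the pointer's tip is when it stands at the marker. y axis: along the dial's arc, the way the pointer moves when the platform is pressed
- weight_big: Bystander: the large steel check weight with a knob, 50 mm across, 78 mm tall. Origin on its underside, near the middle
- weight_small: Bystander: the small steel check weight with a knob, 40 mm across, 61 mm tall. Origin on its underside, near the middle
- cutter: Bystander: a box cutter lying flat, 143 mm long, 18 mm high. Origin on its underside, near the middle
- pen: Bystander: a marker pen lying down, 135 mm long, 17 mm thick. Origin on its underside, near the middle
- tape_roll: Bystander: a roll of packing tape lying flat, 104 mm across, 48 mm high. Origin on its underside, near the middle
- parcel: Bystander: a closed cardboard parcel, 150 x 170 mm, 85 mm high. Origin on its underside, near the middle
- scoop: Bystander: an aluminium scoop with a rod handle, 190 mm long overall, 34 mm high. Origin on its underside, near the middle

How it is judged:
By the outcome, as a careful person would: the job done as asked, in the order asked, and still so for the second after the job is handed in, with the robot touching nothing.
It also fails if it takes over 48 s, if anything falls off the work surface, if the arm or the gripper's body presses on something with over 40 N, if the wrist force passes 120 N, or if a joint passes its speed limit or range.

## Working session

There is one attempt and no reset: what is moved stays moved. The work goes in short steps, Python scripts to look and compute and a shell command to move; the robot and the scene stay as the last step left them, time stands still between calls to the robot, and variables do not carry over. Pictures are saved under pics/ and viewed, and the job is handed in when it is done.

```bash
mkdir -p pics; ls
python3 - <<'E'
from station import bot, optics
import cv2
s=bot.observe(); print(s)
for n in ["side","top"]:
    im,d=optics.snapshot(n); cv2.imwrite(f"pics/{n}0.png",im)
    import numpy as np; np.savez(f"{n}0.npz",im=im,d=d)
    c=optics.get_calibration(n); print(n,c)
E
```

```text
pics
{'time_s': 0.0, 'joint_positions': array([ 1.27500513e+00,  2.60671477e-01, -1.39400503e-01,  1.17273725e+00,
       -3.60555473e-05,  1.57079198e+00]), 'joint_vel': array([-0.00135993,  0.00148331,  0.00103083,  0.00031662, -0.00042218,
        0.00027626]), 'effort': array([-1.07391912e-03, -4.05675817e+01,  2.53923905e+01,  1.87099655e-02,
        4.86662657e-05,  4.57777517e-06]), 'position': array([0.15283372, 0.50149628, 0.22125964]), 'tool_rot': array([-1.56029928,  0.23242652, -0.23201527]), 'wrist_force': array([-0.15466674, -0.62225012,  0.0854152 ]), 'ft_torque': array([0.03260918, 0.02607709, 0.00638606]), 'gripper_width': 0.0852703276908718}
side {'camera_matrix': array([[521.02542009,   0.        , 321.01734887],
       [  0.        , 521.02542009, 239.51377579],
       [  0.        ,   0.        ,   1.        ]]), 'k1': -0.14398815774316637, 'R': array([[ 0.97073135, -0.23996912, -0.00977097],
       [-0.18415482, -0.71760074, -0.67166671],
       [ 0.15416761,  0.65380731, -0.74078901]]), 't': array([-0.5516712 ,  0.1613135 ,  1.34481989])}
top {'camera_matrix': array([[471.24173403,   0.        , 320.36797817],
       [  0.        , 471.24173403, 243.63167911],
       [  0.        ,   0.        ,   1.        ]]), 'k1': -0.05706999147034302, 'R': array([[ 0.02720215, -0.99944637,  0.019157  ],
       [-0.99186214, -0.02937027, -0.12388257],
       [ 0.12437663, -0.01563123, -0.99211195]]), 't': array([-0.03279047,  0.58289086,  1.1902295 ])}
```

View pics/side0.png

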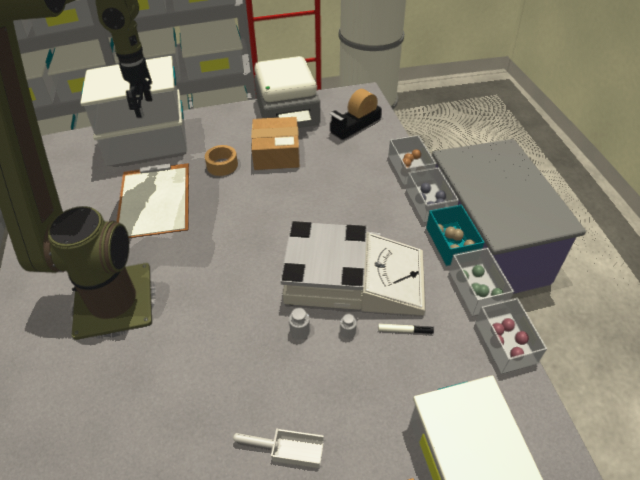

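View pics/top0.png

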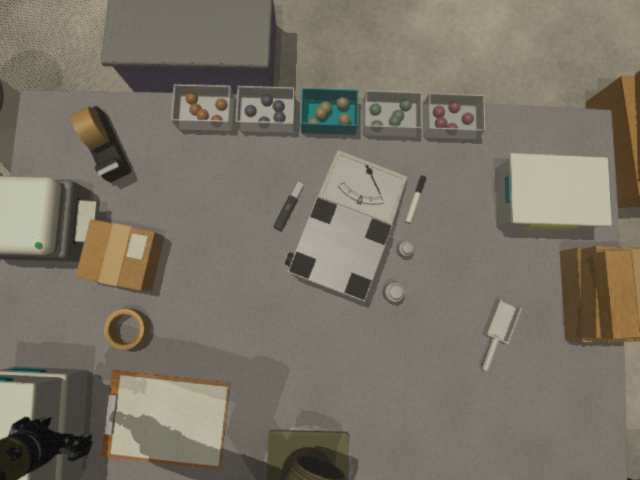

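```bash
cat > h.py <<'E'
import numpy as np, cv2
from station import bot, optics
def ray(n,uv,c=None):
    c=c or optics.get_calibration(n); K=c["camera_matrix"]
    uv=np.atleast_2d(np.float64(uv))
    p=cv2.undistortPoints(uv[:,None],K,np.array([c["k1"],0,0,0.]))[:,0]
    d=np.c_[p,np.ones(len(p))]@c["R"]; o=-c["R"].T@c["t"]
    return o,d
def onz(n,uv,z,c=None):
    o,d=ray(n,uv,c); return o+d*((z-o[2])/d[:,2])[:,None]
def proj(n,X,c=None):
    c=c or optics.get_calibration(n)
    return cv2.projectPoints(np.atleast_2d(np.float64(X)),cv2.Rodrigues(c["R"])[0],c["t"],c["camera_matrix"],np.array([c["k1"],0,0,0.]))[0][:,0]
E
python3 - <<'E'
from h import *
for n,(x0,y0,x1,y1) in dict(top=(270,140,420,310),side=(270,210,440,350)).items():
    z=np.load(n+"0.npz"); im=z["im"]
    cv2.imwrite(f"pics/{n}0z.png",cv2.resize(im[y0:y1,x0:x1],None,fx=3.5,fy=3.5,interpolation=cv2.INTER_CUBIC))
    m=(im.max(2)<60).astype(np.uint8); mm=np.zeros_like(m); mm[y0:y1,x0:x1]=m[y0:y1,x0:x1]
    k,l,s,c=cv2.connectedComponentsWithStats(mm)
    for i in range(1,k):
        if s[i,4]>60:
            w=onz(n,c[i],0.112)[0]; print(n,s[i],c[i].round(1),w.round(4))
E
```

```text
top [312 199  23  22 179] [321.6 210.1] [ 0.6575 -0.0158  0.112 ]
top [291 253  23  24 329] [301.6 265.1] [0.5204 0.029  0.112 ]
top [346 275  23  24 320] [357.6 286.7] [ 0.4719 -0.1079  0.112 ]
side [291 222  20  15 249] [300.2 229.1] [0.5196 0.0245 0.112 ]
side [346 226  19  15 254] [355.3 232.7] [ 0.6551 -0.0234  0.112 ]
side [283 264  21  17 309] [293. 272.] [ 0.4719 -0.111   0.112 ]
side [342 268  21  17 316] [352.1 276.2] [ 0.6072 -0.1588  0.112 ]
side [414 327  19   7 117] [423.3 329.9] [ 0.7187 -0.3446  0.112 ]
```

```bash
ls pics
```

```text
side0.png
side0z.png
top0.png
top0z.png
```

View pics/top0z.png

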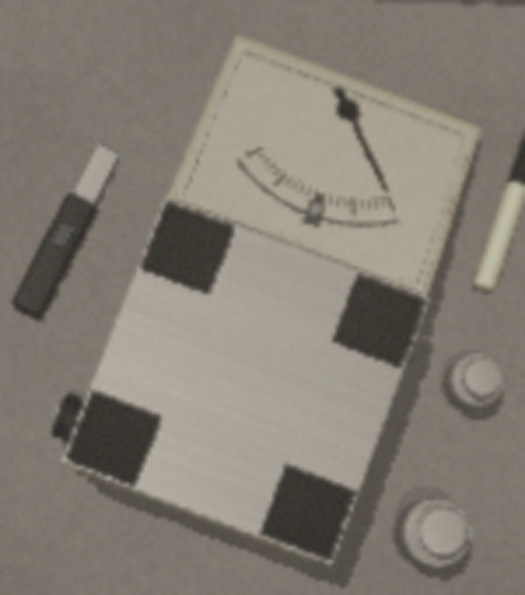

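View pics/side0z.png

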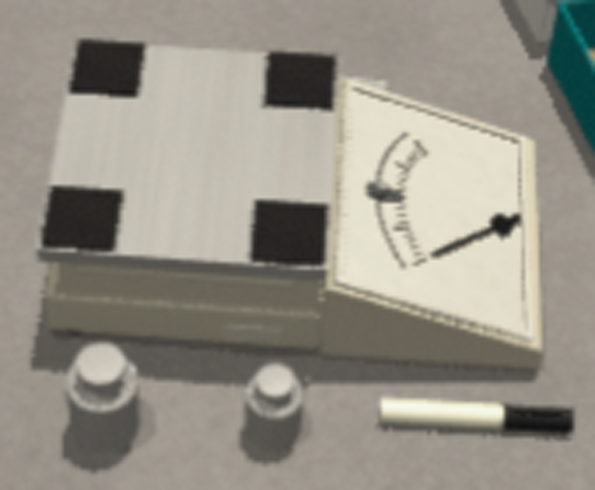

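```bash
python3 -m pendant '[[[1,-1.3,0.5,0],[2.4,-3.1,1,0],[3.8,-5,1.5,0],[5.2,-6.8,1.5,0],[6.7,-8.7,1.5,0]]]' 255; python3 -m pendant '[[[1.4,-1.9,0,0],[2.8,-3.8,0,0],[4.2,-5.7,0,0],[5.6,-7.6,0,0],[7,-9,0,0]]]'
python3 - <<'E'
from h import *
im,d=optics.snapshot("wrist"); cv2.imwrite("pics/w1.png",im); np.savez("w1.npz",im=im,d=d); c=optics.get_calibration("wrist");print(c,bot.observe()["position"],bot.observe()["wrist_force"])
print(proj("wrist",[[0.52,0.026,0.112],[0.5635,-0.067,.112],[.607,-.157,.112],[.7,-.11,.07]]))
E
```

```text
time_s: 0.72
position: [0.3211, 0.2826, 0.2588]
tool_rot: [-1.56, 0.232, -0.232]
wrist_force: [1.4, 0.5, 1.0]
gripper_width: 0.0002
time_s: 1.35
position: [0.4966, 0.0554, 0.2586]
tool_rot: [-1.56, 0.233, -0.232]
wrist_force: [0.2, 1.2, 0.5]
gripper_width: -0.0001
{'camera_matrix': array([[359.06556404,   0.        , 320.01787236],
       [  0.        , 359.06556404, 234.33735771],
       [  0.        ,   0.        ,   1.        ]]), 'k1': -0.0014675894859484766, 'R': array([[ 0.29525177,  0.95541088, -0.00405411],
       [ 0.90590122, -0.27859836,  0.31894504],
       [ 0.3035941 , -0.09784171, -0.94776454]]), 't': array([-0.19703656, -0.49383446,  0.26687342])} [0.50139356 0.05195883 0.25812476] [ 6.62645341 -3.23623756  0.01815818]
[[298.29673837 240.82728854]
 [219.08438654 309.70031008]
 [152.44151203 369.28628138]
 [238.93495028 398.01897213]]
```

View pics/w1.png

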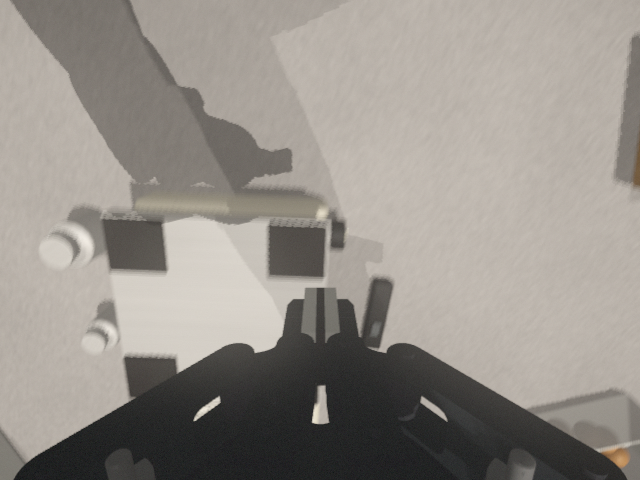

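```bash
python3 -c "
from h import *
s=bot.observe();print(s['joint_positions'].round(3),s['position'])"; python3 -m pendant '[[[0,0,0,-2],[0,0,0,-4],[0.5,-1,0,-6],[1,-2,0,-8],[1.5,-3,0,-10]]]'; python3 -c "
from h import *
s=bot.observe();print(s['joint_positions'].round(3),s['position'])"
```

```text
[ 0.107  0.209 -0.113  1.246 -0.006  0.407] [0.50139356 0.05195883 0.25812476]
time_s: 2.02
position: [0.5388, -0.0235, 0.2577]
tool_rot: [-1.377, 0.915, -0.917]
wrist_force: [0.2, 0.3, -0.0]
gripper_width: -0.0002
[-0.04   0.275 -0.025  1.274 -0.006  1.138] [ 0.53882228 -0.023481    0.25767303]
```

```bash
python3 -m pendant '[[[0.7,-1,0,-2],[1.4,-2,0,-4],[2.1,-3,0,-6],[2.8,-4,0,-8.3],[3.6,-4.8,0,-8.3]]]'
python3 - <<'E'
from h import *
s=bot.observe();print(s['joint_positions'].round(3),s['position'],np.abs(s['joint_vel']).max())
c=optics.get_calibration("wrist")
im,d=optics.snapshot("wrist"); cv2.imwrite("pics/w2.png",im); np.savez("w2.npz",im=im,d=d); import pickle; pickle.dump(c,open("w2.pkl","wb"))
E
```

```text
time_s: 2.65
position: [0.6289, -0.1442, 0.2571]
tool_rot: [-1.04, 1.454, -1.45]
wrist_force: [-0.7, 0.2, 0.8]
gripper_width: 0.0001
[-0.223  0.472  0.276  1.381 -0.004  1.681] [ 0.62889024 -0.14422782  0.25706582] 0.5970652872889146
```

View pics/w2.png

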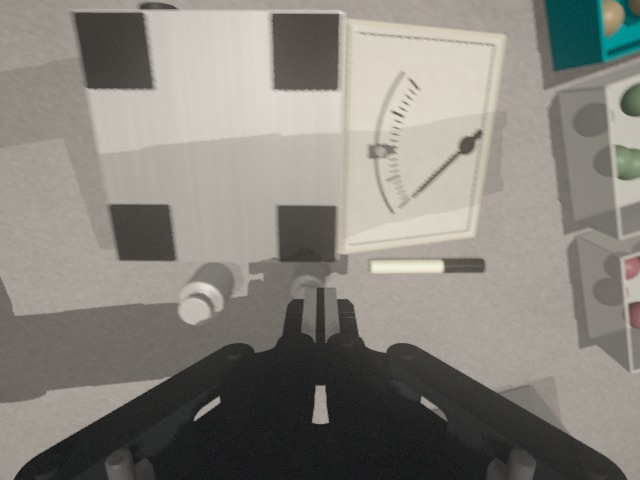

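Run:
```python
from h import *
import pickle
for i in range(4): optics.snapshot("wrist")
s=bot.observe();print(s['position'],np.abs(s['joint_vel']).max())
c=optics.get_calibration("wrist")
im,d=optics.snapshot("wrist"); np.savez("w3.npz",im=im,d=d); pickle.dump(c,open("w3.pkl","wb"))
y0,y1,x0,x1=10,270,340,530
cv2.imwrite("pics/w3z.png",cv2.resize(im[y0:y1,x0:x1],None,fx=2.3,fy=2.3,interpolation=cv2.INTER_CUBIC)); cv2.imwrite("pics/w3.png",im)
# depth -> dial plane
K=c["camera_matrix"]
pts=[]
for v in range(60,220,5):
  for u in range(365,480,5):
    if d[v,u]>0:
      p=cv2.undistortPoints(np.array([[[u,v]]],float),K,np.array([c["k1"],0,0,0.]))[0,0]
      pts.append(c["R"].T@(np.array([p[0],p[1],1])*d[v,u]-c["t"]))
pts=np.array(pts);A=np.c_[pts[:,:2],np.ones(len(pts))]
w=np.ones(len(pts),bool)
for _ in range(5):
  q=np.linalg.lstsq(A[w],pts[w,2],rcond=None)[0]; r=pts[:,2]-A@q; w=abs(r)<0.003
print(q,w.mean(),r[w].std(),np.arctan2(q[1],q[0])); np.save("plane.npy",q)
m=(im.max(2)<70).astype(np.uint8)
k,l,st,ce=cv2.connectedComponentsWithStats(m)
for i in range(1,k):
  if st[i,4]>300 and ce[i][1]<280:
    print(st[i],ce[i],onz("wrist",ce[i],.112,c)[0].round(4))
```

```text
[ 0.62805683 -0.14282232  0.25710357] 0.014261401619141405
[-0.35083344  0.12148106  0.33159247] 0.9521857923497268 0.0007574658573041792 2.808249818107348
[  72   12   66   76 3078] [101.32651072  42.07634828] [0.5173 0.0352 0.112 ]
[114 224  44  36 679] [132.69808542 244.72312224] [ 0.4622 -0.1153  0.112 ]
[278 245  44  17 426] [301.57511737 255.53755869] [ 0.6    -0.1731  0.112 ]
```

View pics/w3z.png

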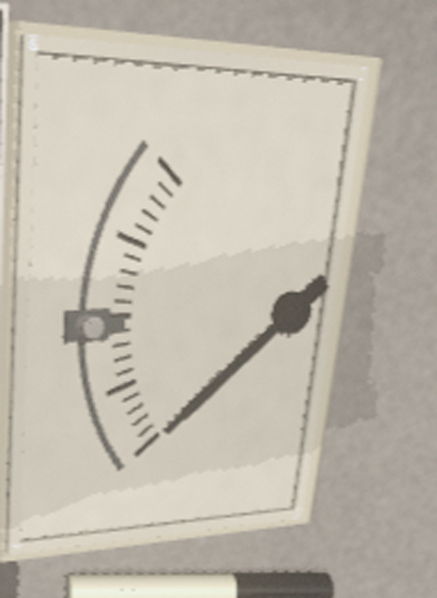

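```bash
cat >> h.py <<'E'
def onplane(n,uv,q,c=None):
    o,d=ray(n,uv,c); # z=q0x+q1y+q2
    t=(q[0]*o[0]+q[1]*o[1]+q[2]-o[2])/(d[:,2]-q[0]*d[:,0]-q[1]*d[:,1]); return o+d*t[:,None]
E
python3 - <<'E'
from h import *
import pickle
q=np.load("plane.npy");c=pickle.load(open("w3.pkl","rb"))
z=np.array([[292,312],[166,431],[148,443],[122,389],[132,241],[171,171],[130,322],[94,325]])/2.3+[340-.28,10-.28]
P=onplane("wrist",z,q,c);print(P.round(4))
n=np.array([-q[0],-q[1],1]);n/=np.linalg.norm(n)
v=P-P[0]; print(np.linalg.norm(v,axis=1).round(4))
a=v[1];b=np.cross(a,n)
def ang(v): return np.arctan2(v@b/np.linalg.norm(b),v@a/np.linalg.norm(a))
print([round(ang(x),3) for x in v[1:]])
print("yaw",np.arctan2(-q[1],-q[0]))
# expected pivot in scale frame
yaw=-0.335; C=np.array([0.5635,-0.067]); R=np.array([[np.cos(yaw),-np.sin(yaw)],[np.sin(yaw),np.cos(yaw)]])
print(((P[:,:2]-C)@R).round(4))
E
```

```text
[[ 0.7826 -0.141   0.0399]
 [ 0.7145 -0.1684  0.0605]
 [ 0.7054 -0.1702  0.0634]
 [ 0.7004 -0.143   0.0685]
 [ 0.7194 -0.0883  0.0685]
 [ 0.7413 -0.0687  0.0632]
 [ 0.7106 -0.1181  0.0679]
 [ 0.6959 -0.1137  0.0736]]
[0.     0.0763 0.0858 0.0871 0.0871 0.0865 0.0806 0.0969]
[np.float64(-0.0), np.float64(0.021), np.float64(0.347), np.float64(1.025), np.float64(1.37), np.float64(0.661), np.float64(0.658)]
yaw -0.33334283548244503
[[ 2.313e-01  2.200e-03]
 [ 1.759e-01 -4.620e-02]
 [ 1.679e-01 -5.080e-02]
 [ 1.543e-01 -2.680e-02]
 [ 1.542e-01  3.110e-02]
 [ 1.685e-01  5.680e-02]
 [ 1.557e-01  2.000e-04]
 [ 1.404e-01 -6.000e-04]]
```

Run:
```python
from h import *
import pickle
c=pickle.load(open("w3.pkl","rb"));im=np.load("w3.npz")["im"]
for nm,(x0,y0,x1,y1) in dict(knob=(65,16,165,100),a=(262,8,344,100),b=(98,195,185,275),dial=(268,198,344,275)).items():
    g=cv2.medianBlur(im.max(2),5)[y0:y1,x0:x1]; t,m=cv2.threshold(g,75 if nm in("knob","a") else 60,255,cv2.THRESH_BINARY_INV)
    k,l,s,ce=cv2.connectedComponentsWithStats(m); i=1+s[1:,4].argmax()
    r=cv2.minAreaRect(np.argwhere(l==i)[:,::-1].astype(np.float32)); uv=np.array(r[0])+[x0,y0]
    print(nm,s[i],r,onz("wrist",uv,.112,c)[0].round(4))
    cv2.rectangle(im,(x0,y0),(x1,y1),(0,0,255),1); cv2.polylines(im,[np.int32(cv2.boxPoints(r)+[x0,y0])],1,(0,255,0),1)
cv2.imwrite("pics/w3b.png",im[:290,:360])
```

```text
knob [   8    0   76   73 4319] ((47.68341064453125, 33.37554168701172), (76.65495300292969, 70.3771743774414), 82.40535736083984) [0.5229 0.0281 0.112 ]Traceback (most recent call last):
  File "<stdin>", line 6, in <module>
ValueError: attempt to get argmax of an empty sequence
```

```bash
python3 -m pendant '[[[-1.1,1.7,0,0],[-2.2,3.4,-1,0],[-3.3,5.2,-2,0],[-4.3,6.8,-3,0],[-4.3,6.8,-4.3,0]]]'; python3 -m pendant '[[[0,0,0,0],[0,0,0,0],[0,0,0,0],[0,0,0,0],[0,0,0,0]]]'
python3 - <<'E'
from h import *
print(bot.observe()['wrist_force'],bot.observe()['position'])
im,_=optics.snapshot("wrist");cv2.imwrite("pics/w4.png",im)
im,_=optics.snapshot("top");cv2.imwrite("pics/t4.png",cv2.resize(im[130:320,250:420],None,fx=3,fy=3,interpolation=cv2.INTER_CUBIC))
E
```

```text
time_s: 3.58
position: [0.5178, 0.0305, 0.1504]
tool_rot: [-1.044, 1.449, -1.444]
wrist_force: [1.2, -0.2, -0.6]
gripper_width: 0.0001
time_s: 4.2
position: [0.5183, 0.0302, 0.1508]
tool_rot: [-1.043, 1.449, -1.444]
wrist_force: [-0.1, 0.0, -0.5]
gripper_width: -0.0001
[-0.08815239  0.0468013  -0.45109927] [0.51834014 0.0302339  0.1508108 ]
```

View pics/w4.png

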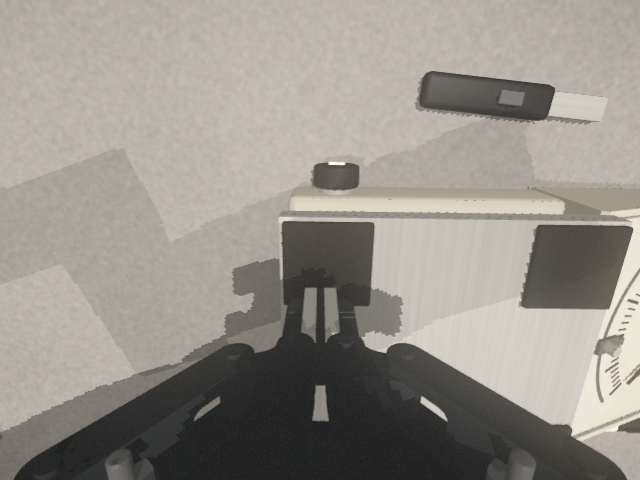

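View pics/t4.png

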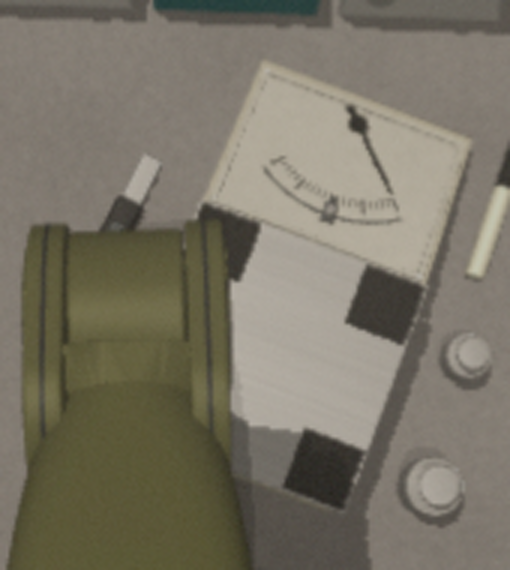

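Run:
```python
from h import *
print(onz("wrist",[[327,263],[283,222],[374,222],[281,304],[370,305],[535,225],[631,227]],.112).round(4)); s=bot.observe(); p=s['position'];print(p)
print(proj("wrist",[[p[0],p[1],p[2]-.014],[p[0],p[1],.112]]))
```

```text
[[ 0.5225  0.0295  0.112 ]
 [ 0.5071  0.0605  0.112 ]
 [ 0.5548  0.0445  0.112 ]
 [ 0.4881  0.013   0.112 ]
 [ 0.5383 -0.0044  0.112 ]
 [ 0.6385  0.0146  0.112 ]
 [ 0.6884 -0.0034  0.112 ]]
[0.51803485 0.03031071 0.15049825]
[[318.82988233 283.07048878]
 [319.21234473 264.05148924]]
```

```bash
python3 -m pendant '[[[0.1,-0.05,-0.2,0],[0.15,-0.05,-0.45,0],[0.15,-0.05,-0.7,0],[0.15,-0.05,-0.9,0],[0.15,-0.05,-1.0,0]]]';  python3 -m pendant '[[[0,0,-0.05,0],[0,0,-0.1,0],[0,0,-0.15,0],[0,0,-0.2,0],[0,0,-0.2,0]]]'
```

```text
time_s: 4.92
position: [0.5214, 0.0291, 0.1249]
tool_rot: [-1.044, 1.45, -1.444]
wrist_force: [-0.4, 0.0, -0.7]
gripper_width: -0.0
time_s: 5.55
position: [0.5214, 0.0291, 0.1199]
tool_rot: [-1.044, 1.45, -1.444]
wrist_force: [-0.3, -0.5, 0.1]
gripper_width: -0.0003
```

```bash
python3 -m pendant '[[[0,0,-0.05,0],[0,0,-0.1,0],[0,0,-0.15,0],[0,0,-0.2,0],[0,0,-0.2,0]]]'
python3 - <<'E'
from h import *
print(bot.observe()['wrist_force'],bot.observe()['position'])
im,_=optics.snapshot("wrist");cv2.imwrite("pics/w5.png",im)
im,_=optics.snapshot("top");cv2.imwrite("pics/t5.png",cv2.resize(im[140:220,310:420],None,fx=6,fy=6,interpolation=cv2.INTER_CUBIC))
E
```

```text
time_s: 6.18
position: [0.5212, 0.0291, 0.1148]
tool_rot: [-1.044, 1.45, -1.444]
wrist_force: [0.0, 0.4, -0.2]
gripper_width: 0.0001
[ 0.04716313  0.42105794 -0.24998385] [0.52124774 0.02906012 0.11475264]
```

View pics/w5.png

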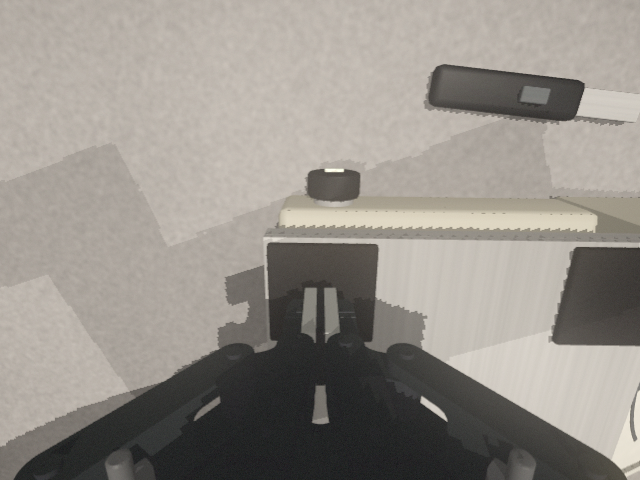

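View pics/t5.png

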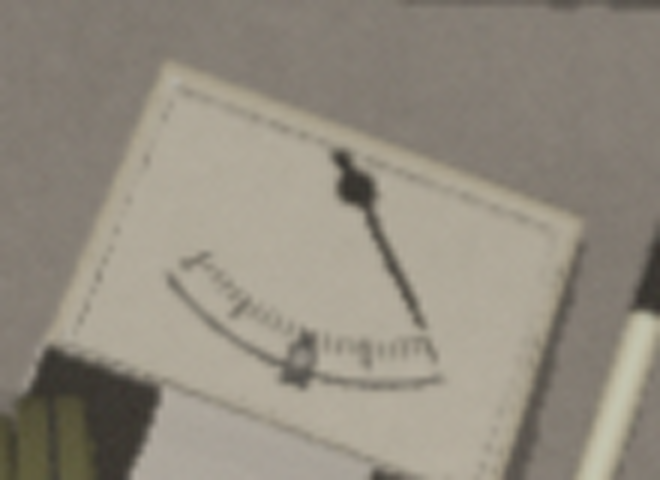

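```bash
python3 -m pendant '[[[0,0,-0.05,0],[0,0,-0.1,0],[0,0,-0.15,0],[0,0,-0.2,0],[0,0,-0.2,0]]]'; python3 -m pendant '[[[0,0,-0.05,0],[0,0,-0.1,0],[0,0,-0.15,0],[0,0,-0.2,0],[0,0,-0.2,0]]]'
python3 - <<'E'
from h import *
for i in range(3):
  im,_=optics.snapshot("top");print(bot.observe()['wrist_force'],bot.observe()['position'])
cv2.imwrite("pics/t6.png",cv2.resize(im[140:220,310:420],None,fx=6,fy=6,interpolation=cv2.INTER_CUBIC))
im,d=optics.snapshot("wrist");cv2.imwrite("pics/w6.png",im)
o=optics.get_calibration("wrist")
for uv in [(275,250),(290,300),(370,250),(480,400),(360,330),(312,300),(330,300)]:
  dd=d[uv[1],uv[0]]; K=o["camera_matrix"]; print(uv,dd,(o["R"].T@(np.array([(uv[0]-K[0,2])/K[0,0],(uv[1]-K[1,2])/K[1,1],1])*dd-o["t"])).round(4))
E
```

```text
time_s: 6.9
position: [0.5212, 0.0291, 0.1097]
tool_rot: [-1.045, 1.45, -1.444]
wrist_force: [-0.6, 0.4, -1.1]
gripper_width: 0.0
time_s: 7.52
position: [0.5211, 0.029, 0.1046]
tool_rot: [-1.045, 1.45, -1.444]
wrist_force: [0.3, -0.4, -0.8]
gripper_width: -0.0006
[-1.16316068 -0.11014209  0.20254626] [0.52120839 0.02905377 0.10467055]
[-0.56845176  0.77345834 -0.3070681 ] [0.52124963 0.02905969 0.10472821]
[-0.87589506 -0.44664855  0.15369088] [0.52126279 0.02906495 0.10475455]
(275, 250) 0.15699147 [0.5114 0.0591 0.1098]
(290, 300) 0.1616668 [0.5099 0.0353 0.1126]
(370, 250) 0.15872538 [0.5508 0.0452 0.1079]
(480, 400) 0.09156806 [0.5651 0.0275 0.1827]
(360, 330) 0.16690485 [0.5353 0.0101 0.1121]
(312, 300) 0.1430443 [0.5227 0.0406 0.1291]
(330, 300) 0.14252374 [0.5296 0.0386 0.1295]
```

View pics/t6.png

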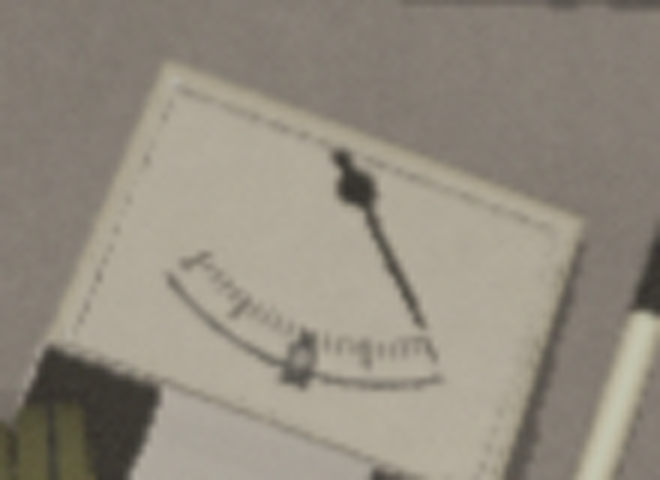

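Run:
```python
from h import *
im=cv2.imread("pics/w6.png"); cv2.imwrite("pics/w6z.png",cv2.resize(im[230:350,240:400],None,fx=5,fy=5,interpolation=cv2.INTER_CUBIC))
p=bot.observe()['position']
print(proj("wrist",[[p[0],p[1],p[2]+k] for k in(-.014,0,.007,.02)]))
```

```text
[[318.85491495 283.05364542]
 [318.55927529 296.26932542]
 [318.39341347 303.68368411]
 [318.04665525 319.18449029]]
```

View pics/w6z.png

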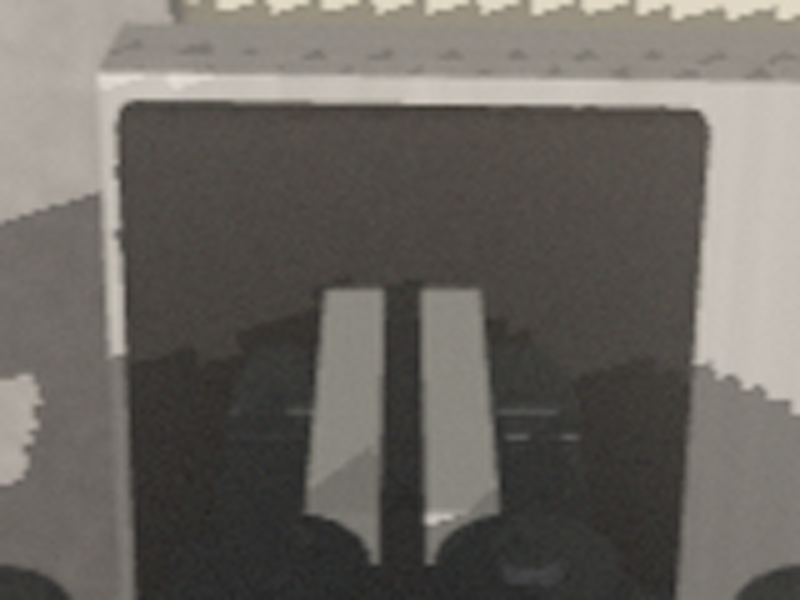

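```bash
python3 -m pendant '[[[0,0,-0.05,0],[0,0,-0.1,0],[0,0,-0.15,0],[0,0,-0.2,0],[0,0,-0.2,0]]]'; python3 -m pendant '[[[0,0,-0.05,0],[0,0,-0.1,0],[0,0,-0.15,0],[0,0,-0.15,0],[0,0,-0.15,0]]]'
python3 - <<'E'
from h import *
for i in range(3):
  im,_=optics.snapshot("top");print(bot.observe()['wrist_force'],bot.observe()['position'])
cv2.imwrite("pics/t7.png",cv2.resize(im[140:220,310:420],None,fx=6,fy=6,interpolation=cv2.INTER_CUBIC))
im,d=optics.snapshot("side");cv2.imwrite("pics/s7.png",cv2.resize(im[140:340,240:440],None,fx=3,fy=3,interpolation=cv2.INTER_CUBIC))
E
```

```text
time_s: 8.35
position: [0.5214, 0.0291, 0.0998]
tool_rot: [-1.044, 1.45, -1.444]
wrist_force: [0.2, 0.6, 1.9]
gripper_width: 0.0002
time_s: 8.98
position: [0.5214, 0.0291, 0.0961]
tool_rot: [-1.044, 1.45, -1.444]
wrist_force: [-0.9, -0.3, 2.9]
gripper_width: -0.0
[-0.65528442  0.77915502  2.84604859] [0.52141014 0.02914145 0.0961456 ]
[-0.51087292  0.34841881  3.06518714] [0.52138793 0.02911767 0.0961291 ]
[-0.34641798  0.18886241  3.48800615] [0.52136    0.02910475 0.09610175]
```

View pics/t7.png

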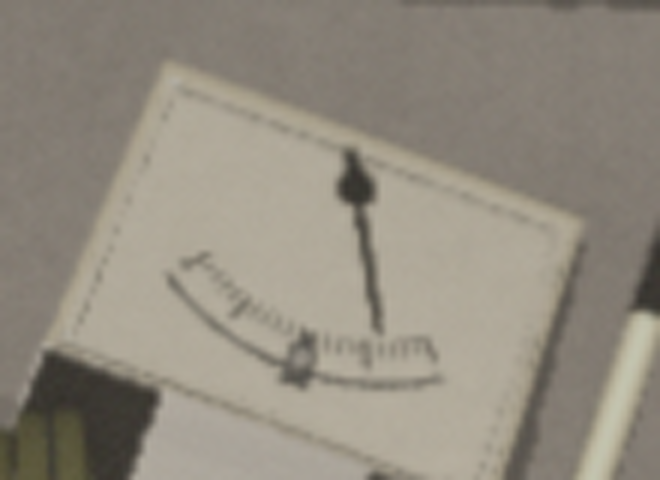

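View pics/s7.png

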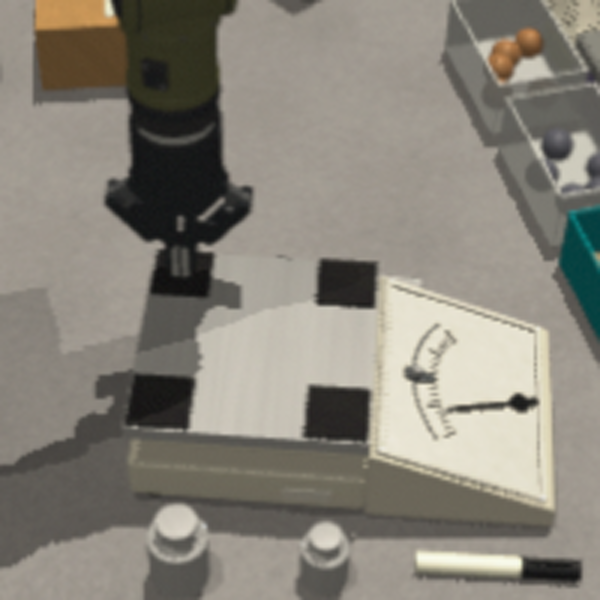

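```bash
cat >> h.py <<'E'
def pointer(n,im,piv_uv,thr=75,c=None,rmin=.012,rmax=.066):
    q=np.load("plane.npy"); P0=onplane(n,piv_uv,q,c)[0]
    g=cv2.resize(im.max(2),None,fx=4,fy=4,interpolation=cv2.INTER_CUBIC)
    v,u=np.nonzero(g<thr); uv=np.c_[(u+.5)/4-.5,(v+.5)/4-.5]
    k=np.abs(uv-piv_uv).max(1)<160; uv=uv[k]
    V=onplane(n,uv,q,c)-P0; r=np.linalg.norm(V,axis=1)
    yaw=-.335; nn=np.array([-q[0],-q[1],1]);nn/=np.linalg.norm(nn)
    ex=-np.array([np.cos(yaw),np.sin(yaw),0]); ex-=nn*(ex@nn); ex/=np.linalg.norm(ex); ey=np.cross(ex,nn)
    a=np.arctan2(V@ey,V@ex)  # 0 at 1kg (0.698)
    k=(r>rmin)&(r<rmax)&(abs(a)<.95); 
    a=a[k]; r=r[k]
    for _ in range(3):
        m=np.median(a); kk=abs(a-m)<.15; a,r=a[kk],r[kk]
    return (r*a).sum()/r.sum()+.698,len(a)
E
python3 - <<'E'
from h import *
z=np.load("top0.npz")["im"]
piv=np.array([355,188])/6+[310,140]-.4
for t in(70,80,90,100): print(t,pointer("top",z,piv,t))
E
python3 - <<'E'
from h import *
import time
im,_=optics.snapshot("top")
piv=np.array([355,188])/6+[310,140]-.4
for t in(70,80,90,100): print(t,pointer("top",im,piv,t))
ps=np.array([521,402])/3+[240,140]-.3
im2,_=optics.snapshot("side"); z=np.load("side0.npz")["im"]
for t in (80,100): print(pointer("side",z,ps,t),pointer("side",im2,ps,t))
q=np.load("plane.npy"); 
for n,p in(("top",piv),("side",ps)): print(onplane(n,p,q))
E
```

```text
70 (np.float64(nan), 0)
80 (np.float64(0.007157476860493839), 9)
90 (np.float64(0.0005957487216107227), 133)
100 (np.float64(-0.00048509063199764224), 289)
70 (np.float64(nan), 0)
80 (np.float64(0.272872481441282), 6)
90 (np.float64(0.2671757968633492), 98)
100 (np.float64(0.26692999880456253), 257)
(np.float64(0.0019866841344016173), 190) (np.float64(0.25727428718672135), 207)
(np.float64(-9.247628075947922e-05), 328) (np.float64(0.2540942882914001), 359)
[[ 0.78145698 -0.13940952  0.04049561]]
[[ 0.78164405 -0.13750267  0.04066162]]
  return _methods._mean(a, axis=axis, dtype=dtype,
  ret = ret.dtype.type(ret / rcount)
h.py:30: RuntimeWarning: invalid value encountered in scalar divide
  return (r*a).sum()/r.sum()+.698,len(a)
  return _methods._mean(a, axis=axis, dtype=dtype,
  ret = ret.dtype.type(ret / rcount)
h.py:30: RuntimeWarning: invalid value encountered in scalar divide
  return (r*a).sum()/r.sum()+.698,len(a)
```

```bash
cat >> h.py <<'E'
def angs(n,uv,piv_uv,c=None):
    q=np.load("plane.npy"); V=onplane(n,uv,q,c)-onplane(n,piv_uv,q,c)
    yaw=-.335; nn=np.array([-q[0],-q[1],1]);nn/=np.linalg.norm(nn)
    ex=-np.array([np.cos(yaw),np.sin(yaw),0]); ex-=nn*(ex@nn); ex/=np.linalg.norm(ex); ey=np.cross(ex,nn)
    return np.c_[np.arctan2(V@ey,V@ex)+.698,np.linalg.norm(V,axis=1)]
E
python3 - <<'E'
from h import *
import pickle
c=pickle.load(open("w3.pkl","rb")); im=np.load("w3.npz")["im"]
piv=np.array([292,312])/2.3+[340-.28,10-.28]
print(pointer("wrist",im,piv,90,c))
z=np.array([[148,443],[122,389],[132,241],[171,171],[130,322],[80,326],[94,325],[145,440]])/2.3+[340-.28,10-.28]
print(angs("wrist",z,piv,c).round(3))
pt=np.array([355,188])/6+[310,140]-.4
print("top",angs("top",np.array([[297,365],[306,336],[300,350]])/6+[310,140]-.4,pt).round(3))
ps=np.array([521,402])/3+[240,140]-.3
print("side",angs("side",np.array([[416,374],[430,377],[408,372]])/3+[240,140]-.3,ps).round(3))
cv2.imwrite("pics/mz.png",cv2.resize(im[100:210,360:490],None,fx=6,fy=5.4,interpolation=cv2.INTER_CUBIC))
z=np.load("side0.npz")["im"];cv2.imwrite("pics/mzs.png",cv2.resize(z[235:300,360:430],None,fx=8,fy=8,interpolation=cv2.INTER_CUBIC))
E
```

```text
(np.float64(0.05140187295523724), 158)
[[0.033 0.086]
 [0.358 0.087]
 [1.036 0.087]
 [1.382 0.086]
 [0.673 0.081]
 [0.669 0.103]
 [0.67  0.097]
 [0.058 0.086]]
top [[0.669 0.099]
 [0.672 0.083]
 [0.678 0.091]]
side [[0.649 0.1  ]
 [0.658 0.087]
 [0.648 0.107]]
```

View pics/mz.png

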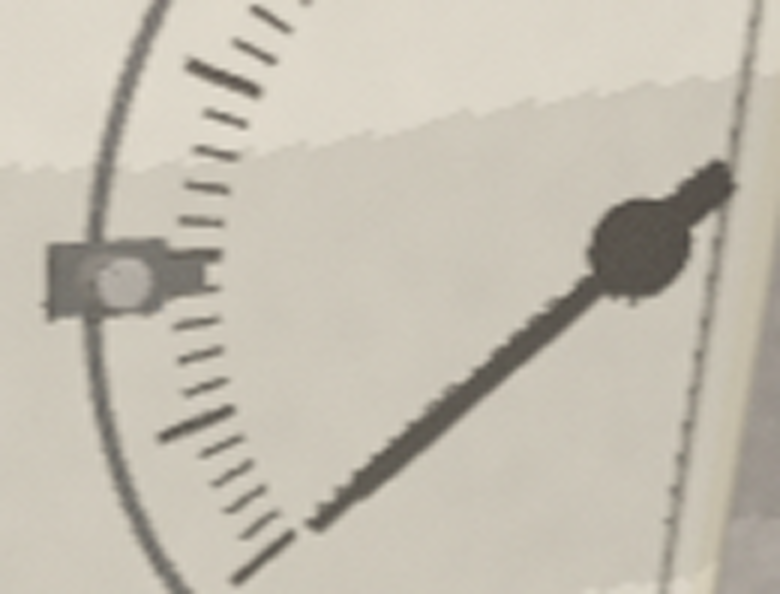

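View pics/mzs.png

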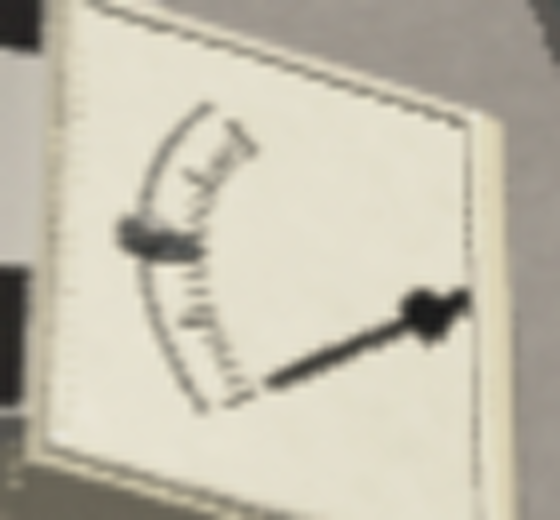

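```bash
python3 -m pendant '[[[0,0,-0.08,0],[0,0,-0.16,0],[0,0,-0.24,0],[0,0,-0.31,0],[0,0,-0.36,0]]]'
cat > chk.py <<'E'
from h import *
import sys
it,_=optics.snapshot("top"); is_,_=optics.snapshot("side")
pt=np.array([355,188])/6+[310,140]-.4; ps=np.array([521,402])/3+[240,140]-.3
print("top",pointer("top",it,pt,95),"side",pointer("side",is_,ps,90))
s=bot.observe(); print(s['time_s'],s['position'],s['wrist_force'])
cv2.imwrite(f"pics/{sys.argv[1]}t.png",cv2.resize(it[140:220,310:420],None,fx=6,fy=6,interpolation=cv2.INTER_CUBIC))
cv2.imwrite(f"pics/{sys.argv[1]}s.png",cv2.resize(is_[225:325,350:450],None,fx=6,fy=6,interpolation=cv2.INTER_CUBIC))
E
python3 chk.py p1
```

```text
time_s: 9.9
position: [0.5214, 0.0292, 0.0875]
tool_rot: [-1.044, 1.45, -1.443]
wrist_force: [-3.0, 1.2, 8.5]
gripper_width: 0.0
top (np.float64(0.602674879269624), 123) side (np.float64(0.5847227721539587), 298)
10.0 [0.52143498 0.02921386 0.08751674] [-2.44784767  0.65390257  8.04339253]
```

View pics/p1t.png

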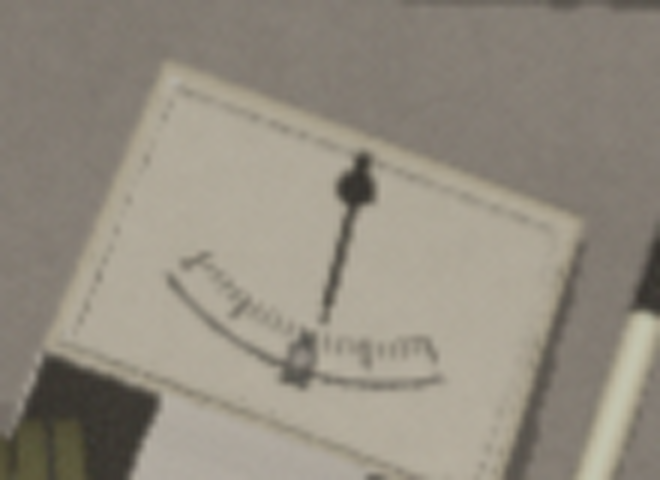

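```bash
python3 -m pendant '[[[0,0,-0.03,0],[0,0,-0.06,0],[0,0,-0.07,0],[0,0,-0.07,0],[0,0,-0.07,0]]]'; python3 chk.py p2
```

```text
time_s: 10.62
position: [0.5214, 0.0292, 0.0863]
tool_rot: [-1.044, 1.449, -1.444]
wrist_force: [-2.7, 0.9, 8.9]
gripper_width: 0.0004
top (np.float64(0.6476246436879047), 252) side (np.float64(0.6261530107701111), 286)
10.725 [0.52139599 0.02922509 0.08633488] [-2.54205465  0.20274089  9.71422773]
```

View pics/p2t.png

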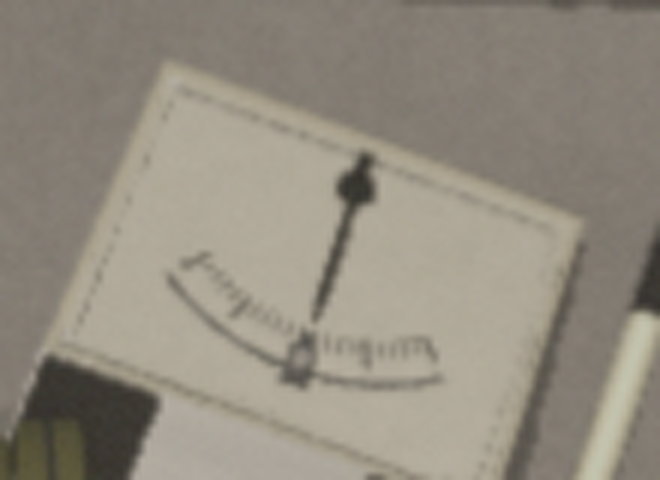

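View pics/p2s.png

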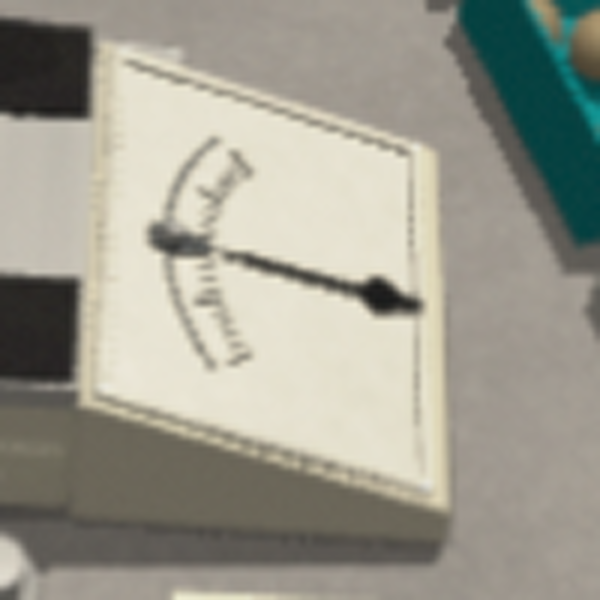

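```bash
python3 -m pendant '[[[0,0,-0.02,0],[0,0,-0.04,0],[0,0,-0.04,0],[0,0,-0.04,0],[0,0,-0.04,0]]]'; python3 chk.py p3
```

```text
time_s: 11.35
position: [0.5214, 0.0293, 0.086]
tool_rot: [-1.043, 1.449, -1.444]
wrist_force: [-2.7, 0.1, 9.7]
gripper_width: -0.0
top (np.float64(0.6634792660224457), 204) side (np.float64(0.6433647790819268), 265)
11.45 [0.52139549 0.02923906 0.08595945] [-3.35438446  0.52997783 10.00232809]
```

View pics/p3t.png

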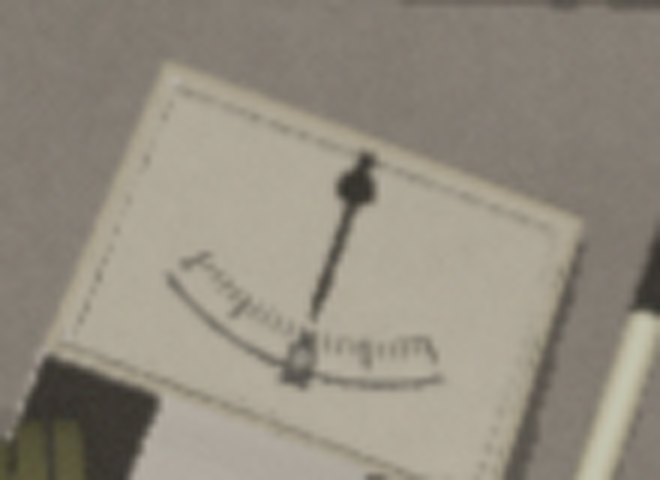

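View pics/p3s.png

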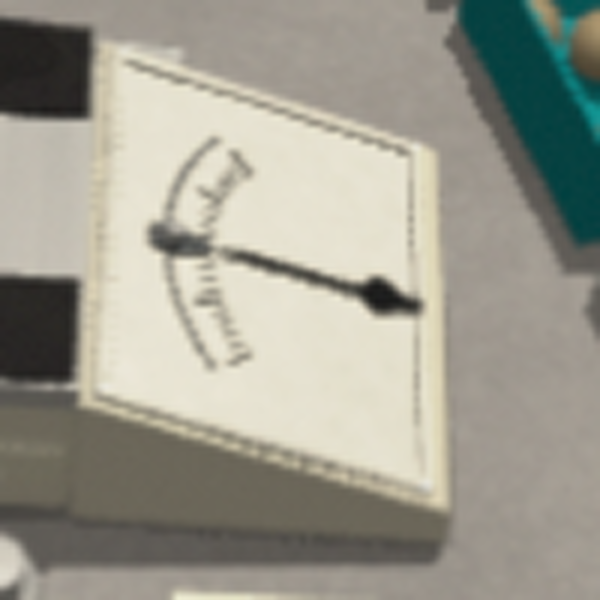

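```bash
python3 -m pendant '[[[0,0,-0.03,0],[0,0,-0.03,0],[0,0,-0.03,0],[0,0,-0.03,0],[0,0,-0.03,0]]]'; python3 chk.py p4;  python3 -m pendant '[[[0,0,-0.03,0],[0,0,-0.03,0],[0,0,-0.03,0],[0,0,-0.03,0],[0,0,-0.03,0]]]'; python3 chk.py p5
```

```text
time_s: 12.08
position: [0.5214, 0.0292, 0.0859]
tool_rot: [-1.043, 1.449, -1.444]
wrist_force: [-2.7, -1.0, 9.4]
gripper_width: 0.0
top (np.float64(0.6665698688711433), 241) side (np.float64(0.6445470369444534), 282)
12.175 [0.52141349 0.02921862 0.08587051] [-2.60469588  0.07492912  9.07369872]
time_s: 12.8
position: [0.5214, 0.0292, 0.0858]
tool_rot: [-1.042, 1.449, -1.444]
wrist_force: [-2.9, 0.7, 9.6]
gripper_width: -0.0003
top (np.float64(0.6709121609876427), 222) side (np.float64(0.6496754705962405), 259)
12.9 [0.52140492 0.02923234 0.08577382] [-2.2677659   0.39982625 10.21528556]
```

Held at the marker. Easing up slowly.

```bash
python3 -m pendant '[[[0,0,0.0,0],[0,0,0.03,0],[0,0,0.06,0],[0,0,0.09,0],[0,0,0.12,0]]]'; python3 -m pendant '[[[0,0,0.03,0],[0,0,0.06,0],[0,0,0.09,0],[0,0,0.12,0],[0,0,0.15,0]]]'; python3 -m pendant '[[[0,0,0.03,0],[0,0,0.06,0],[0,0,0.09,0],[0,0,0.12,0],[0,0,0.15,0]]]';  python3 -m pendant '[[[0,0,0.03,0],[0,0,0.06,0],[0,0,0.09,0],[0,0,0.12,0],[0,0,0.15,0]]]'; python3 -m pendant '[[[0,0,0.03,0],[0,0,0.06,0],[0,0,0.09,0],[0,0,0.12,0],[0,0,0.15,0]]]'; python3 chk.py p6
```

```text
time_s: 13.52
position: [0.5214, 0.0292, 0.0892]
tool_rot: [-1.042, 1.448, -1.444]
wrist_force: [-1.7, 0.5, 7.0]
gripper_width: 0.0001
time_s: 14.15
position: [0.5215, 0.0292, 0.0931]
tool_rot: [-1.042, 1.448, -1.444]
wrist_force: [-0.8, -0.2, 4.9]
gripper_width: 0.0001
time_s: 14.78
position: [0.5214, 0.0291, 0.0968]
tool_rot: [-1.042, 1.448, -1.444]
wrist_force: [-0.6, 0.1, 3.6]
gripper_width: 0.0001
time_s: 15.4
position: [0.5214, 0.0291, 0.1004]
tool_rot: [-1.042, 1.448, -1.444]
wrist_force: [0.0, 0.5, 1.1]
gripper_width: -0.0002
time_s: 16.02
position: [0.5213, 0.0291, 0.1041]
tool_rot: [-1.043, 1.448, -1.444]
wrist_force: [-0.3, 0.4, 0.4]
gripper_width: 0.0
top (np.float64(0.014681673303826415), 169) side (np.float64(0.015753294410816743), 253)
16.125 [0.5213976  0.02909051 0.10421675] [-0.19933542 -0.12939439  0.19752204]
```

```bash
python3 -m pendant '[[[0,0,0.05,0],[0,0,0.15,0],[0,0,0.5,0],[0,0,1.2,0],[0,0,1.4,0]]]'; python3 chk.py p7; python3 -m pendant '[[[0.7,-1.5,0,0],[1.6,-3.4,0,0],[2.5,-5.3,0,0],[3.5,-7.3,0,0],[3.55,-7.35,0,0]]]'; python3 -m pendant '[[[0,0,0,0],[0,0,0,0],[0,0,0,0],[0,0,0,0],[0,0,0,0]]]'; python3 chk.py p8
python3 - <<'E'
from h import *
c=optics.get_calibration("wrist"); im,_=optics.snapshot("wrist");cv2.imwrite("pics/w8.png",im)
p=bot.observe()['position']; print(p,proj("wrist",[[p[0],p[1],.112],[.6105,-.155,.112]],c),onz("wrist",[[279,340]],.112,c))
E
```

```text
time_s: 16.75
position: [0.5225, 0.0291, 0.1407]
tool_rot: [-1.04, 1.446, -1.445]
wrist_force: [0.1, 0.0, 0.4]
gripper_width: 0.0001
top (np.float64(0.015336669755639742), 167) side (np.float64(0.015212732269597629), 259)
16.85 [0.52207478 0.0291332  0.14007998] [ 0.49696437 -0.17839162 -0.42423861]
time_s: 17.48
position: [0.6121, -0.1581, 0.1389]
tool_rot: [-1.038, 1.449, -1.449]
wrist_force: [0.3, 0.9, -0.4]
gripper_width: -0.0001
time_s: 18.1
position: [0.6121, -0.1577, 0.1392]
tool_rot: [-1.038, 1.449, -1.449]
wrist_force: [-0.2, -0.6, -0.4]
gripper_width: -0.0
top (np.float64(0.014005826456267467), 295) side (np.float64(0.016074926791154187), 302)
18.2 [ 0.61212376 -0.15792756  0.13905954] [ 0.36123063  0.61473486 -0.24983476]
[ 0.61215287 -0.15802625  0.13903946] [[318.95032486 272.55043551]
 [314.25447782 268.61894268]] [[ 0.57619271 -0.19112286  0.112     ]]
```

View pics/w8.png

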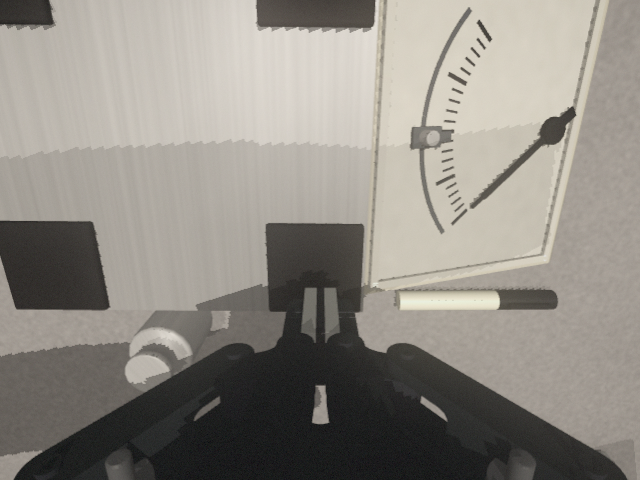

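View pics/p8t.png

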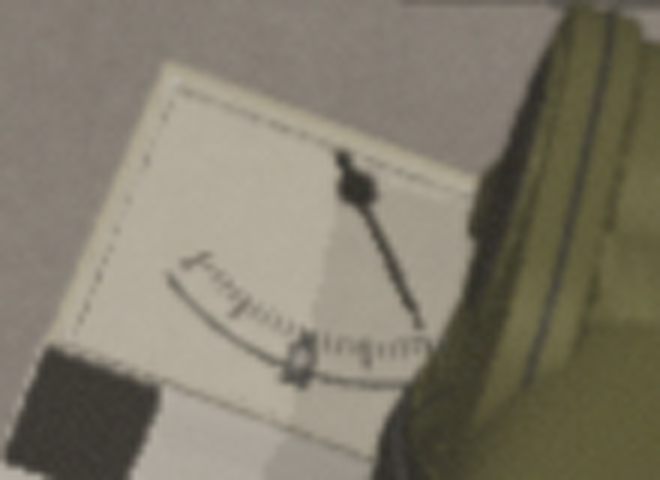

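View pics/p8s.png

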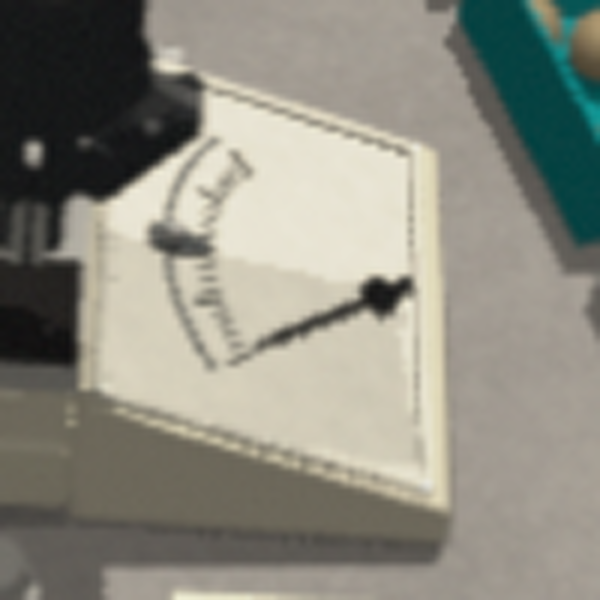

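```bash
python3 -m pendant '[[[-0.06,0.1,-0.3,0],[-0.06,0.1,-0.6,0],[-0.06,0.1,-0.9,0],[-0.06,0.1,-1.2,0],[-0.06,0.1,-1.3,0]]]'; python3 -m pendant '[[[0,0,-0.05,0],[0,0,-0.1,0],[0,0,-0.15,0],[0,0,-0.2,0],[0,0,-0.25,0]]]';python3 -m pendant '[[[0,0,-0.06,0],[0,0,-0.12,0],[0,0,-0.17,0],[0,0,-0.22,0],[0,0,-0.25,0]]]'; python3 chk.py q1; python3 -c "
from h import *
im,_=optics.snapshot('wrist');cv2.imwrite('pics/wq1.png',im)"
```

```text
time_s: 18.88
position: [0.6102, -0.1554, 0.1056]
tool_rot: [-1.039, 1.45, -1.448]
wrist_force: [0.0, 0.2, -0.4]
gripper_width: 0.0001
time_s: 19.5
position: [0.6104, -0.1555, 0.0997]
tool_rot: [-1.039, 1.45, -1.449]
wrist_force: [0.0, -0.0, 2.2]
gripper_width: 0.0001
time_s: 20.12
position: [0.6104, -0.1556, 0.0936]
tool_rot: [-1.038, 1.449, -1.449]
wrist_force: [-1.0, -0.4, 5.3]
gripper_width: -0.0
top (np.float64(0.3666248690373141), 261) side (np.float64(0.3553030474954585), 410)
20.225 [ 0.61042943 -0.15558517  0.09357076] [-0.89900762 -0.5409869   5.95932632]
```

View pics/q1t.png

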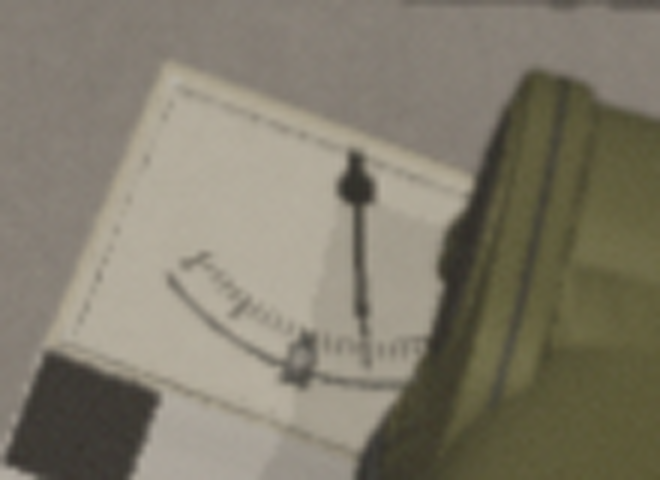

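View pics/wq1.png

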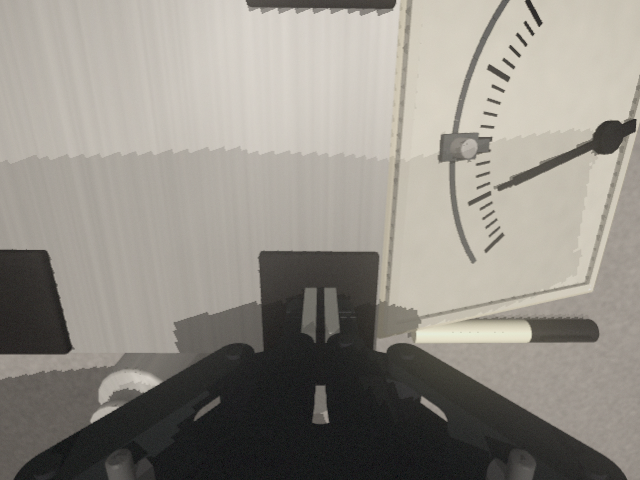

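```bash
python3 -m pendant '[[[0,0,-0.07,0],[0,0,-0.14,0],[0,0,-0.21,0],[0,0,-0.28,0],[0,0,-0.31,0]]]'; python3 chk.py q2; python3 -c "
from h import *
im,_=optics.snapshot('wrist');cv2.imwrite('pics/wq2.png',cv2.resize(im[0:320,390:640],None,fx=2.4,fy=1.8))"
```

```text
time_s: 20.9
position: [0.6105, -0.1557, 0.0867]
tool_rot: [-1.038, 1.449, -1.449]
wrist_force: [-2.9, -0.4, 8.6]
gripper_width: -0.0002
top (np.float64(0.6270772509033831), 325) side (np.float64(0.6103821327864845), 318)
21.0 [ 0.61051059 -0.15562532  0.08671896] [-3.05418947  0.1258989   8.83844878]
```

View pics/wq2.png

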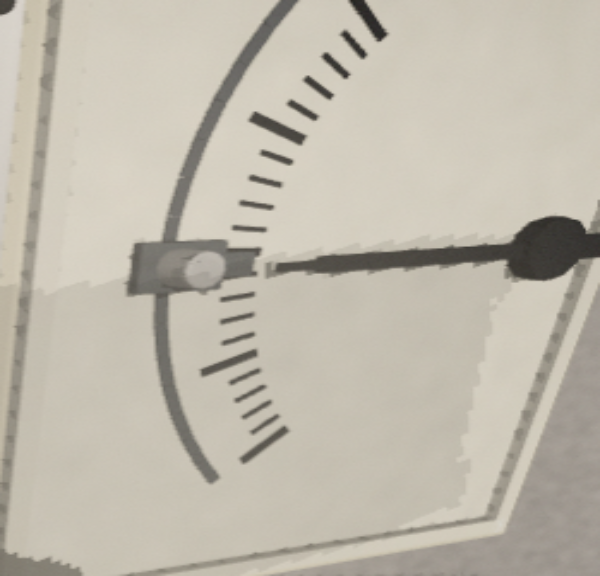

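```bash
python3 -m pendant '[[[0,0,-0.03,0],[0,0,-0.05,0],[0,0,-0.06,0],[0,0,-0.06,0],[0,0,-0.06,0]]]'; python3 chk.py q3; python3 -c "
from h import *
im,_=optics.snapshot('wrist');cv2.imwrite('pics/wq3.png',cv2.resize(im[0:320,390:640],None,fx=2.4,fy=1.8))"
```

```text
time_s: 21.68
position: [0.6105, -0.1557, 0.0863]
tool_rot: [-1.038, 1.448, -1.45]
wrist_force: [-3.0, 0.1, 9.6]
gripper_width: 0.0003
top (np.float64(0.6465820975513303), 317) side (np.float64(0.6265144318392001), 323)
21.775 [ 0.61052612 -0.15568117  0.08629832] [-2.84261395 -0.49329631  9.83969089]
```

View pics/wq3.png

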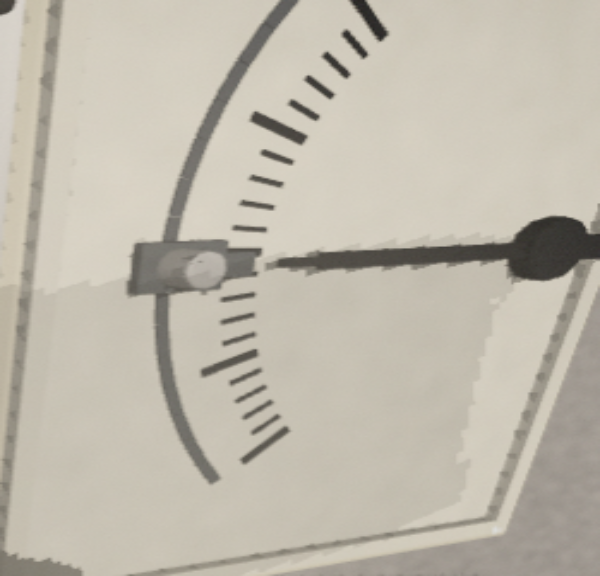

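```bash
python3 -m pendant '[[[0,0,-0.03,0],[0,0,-0.05,0],[0,0,-0.05,0],[0,0,-0.05,0],[0,0,-0.05,0]]]'; python3 chk.py q4;  python3 -m pendant '[[[0,0,-0.03,0],[0,0,-0.03,0],[0,0,-0.03,0],[0,0,-0.03,0],[0,0,-0.03,0]]]'; python3 chk.py q5; python3 -m pendant '[[[0,0,-0.03,0],[0,0,-0.03,0],[0,0,-0.03,0],[0,0,-0.03,0],[0,0,-0.03,0]]]'; python3 chk.py q6;  python3 -c "
from h import *
im,_=optics.snapshot('wrist');cv2.imwrite('pics/wq6.png',cv2.resize(im[0:320,390:640],None,fx=2.4,fy=1.8))"
```

```text
time_s: 22.45
position: [0.6105, -0.1557, 0.0861]
tool_rot: [-1.037, 1.448, -1.45]
wrist_force: [-2.9, 0.6, 9.4]
gripper_width: -0.0
top (np.float64(0.6552352566784393), 287) side (np.float64(0.6362200250941553), 303)
22.55 [ 0.61053213 -0.1556635   0.08608072] [-2.21743294  1.37009915  8.15368323]
time_s: 23.18
position: [0.6105, -0.1557, 0.0863]
tool_rot: [-1.037, 1.447, -1.45]
wrist_force: [-3.6, 0.8, 8.8]
gripper_width: 0.0003
top (np.float64(0.6442547569714786), 343) side (np.float64(0.6242696010211657), 311)
23.275 [ 0.61053746 -0.1556816   0.08635964] [-2.31159981  0.02346199  9.54648935]
time_s: 23.9
position: [0.6106, -0.1557, 0.0866]
tool_rot: [-1.036, 1.447, -1.451]
wrist_force: [-2.7, 0.1, 9.2]
gripper_width: -0.0001
top (np.float64(0.6344296066097609), 307) side (np.float64(0.6125819182250317), 323)
24.0 [ 0.6105139  -0.15567741  0.08658046] [-3.17138732  0.87538026  8.75332723]
```

View pics/wq6.png

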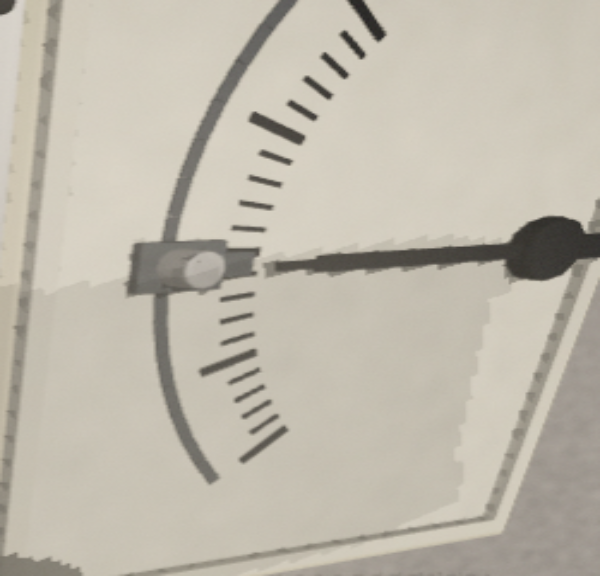

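```bash
python3 -m pendant '[[[0,0,-0.05,0],[0,0,-0.08,0],[0,0,-0.09,0],[0,0,-0.09,0],[0,0,-0.09,0]]]'; python3 chk.py r1;  python3 -m pendant '[[[0,0,-0.05,0],[0,0,-0.05,0],[0,0,-0.05,0],[0,0,-0.05,0],[0,0,-0.05,0]]]'; python3 chk.py r2
```

```text
time_s: 24.68
position: [0.6106, -0.1557, 0.0854]
tool_rot: [-1.036, 1.446, -1.451]
wrist_force: [-2.7, -0.7, 10.0]
gripper_width: -0.0002
top (np.float64(0.6814922396114472), 274) side (np.float64(0.6587087102791117), 327)
24.775 [ 0.61054406 -0.15570421  0.08545369] [-3.44486859  0.39761797  9.89249808]
time_s: 25.4
position: [0.6106, -0.1557, 0.0853]
tool_rot: [-1.035, 1.446, -1.451]
wrist_force: [-2.5, 0.8, 10.0]
gripper_width: -0.0001
top (np.float64(0.6836627956798302), 276) side (np.float64(0.6601916266028195), 328)
25.5 [ 0.61054912 -0.15569311  0.08533637] [-3.87202058  0.15323958 10.36167125]
```

```bash
python3 -m pendant '[[[0,0,-0.04,0],[0,0,-0.04,0],[0,0,-0.04,0],[0,0,-0.04,0],[0,0,-0.04,0]]]'; python3 chk.py r3;  python3 -c "
from h import *
im,_=optics.snapshot('wrist');cv2.imwrite('pics/wr3.png',cv2.resize(im[0:320,390:640],None,fx=2.4,fy=1.8))"
```

```text
time_s: 26.12
position: [0.6105, -0.1557, 0.0854]
tool_rot: [-1.035, 1.445, -1.452]
wrist_force: [-3.0, 0.7, 10.0]
gripper_width: 0.0002
top (np.float64(0.6824814542549328), 269) side (np.float64(0.6587347829466211), 328)
26.225 [ 0.61056554 -0.15569695  0.08543017] [-2.80739919  0.44238405  9.59760619]
```

View pics/wr3.png

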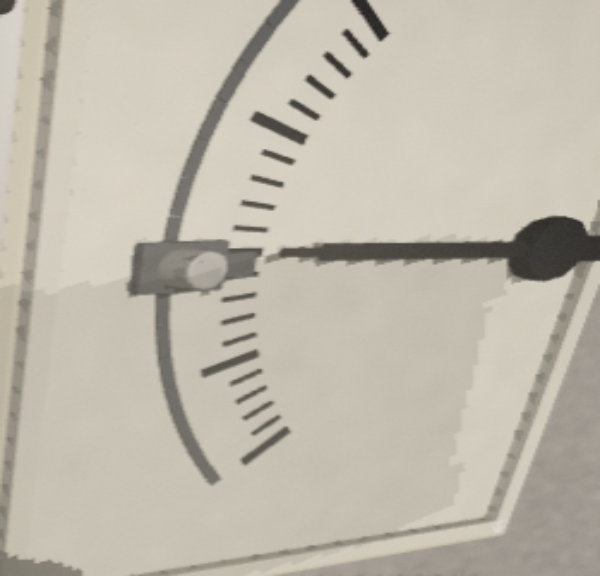

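```bash
python3 -m pendant '[[[0,0,-0.025,0],[0,0,-0.025,0],[0,0,-0.025,0],[0,0,-0.025,0],[0,0,-0.025,0]]]'; python3 chk.py r4; python3 -m pendant '[[[0,0,-0.04,0],[0,0,-0.04,0],[0,0,-0.04,0],[0,0,-0.04,0],[0,0,-0.04,0]]]'; python3 chk.py r5;  python3 -m pendant '[[[0,0,-0.04,0],[0,0,-0.04,0],[0,0,-0.04,0],[0,0,-0.04,0],[0,0,-0.04,0]]]'; python3 chk.py r6;  python3 -c "
from h import *
im,_=optics.snapshot('wrist');cv2.imwrite('pics/wr6.png',cv2.resize(im[0:320,390:640],None,fx=2.4,fy=1.8))"
```

```text
time_s: 26.9
position: [0.6106, -0.1557, 0.0859]
tool_rot: [-1.034, 1.444, -1.452]
wrist_force: [-2.5, -0.3, 9.6]
gripper_width: 0.0
top (np.float64(0.664088896758806), 299) side (np.float64(0.6454993161009758), 298)
27.0 [ 0.61057322 -0.15568847  0.08590355] [-2.14182265  0.96014368 10.11455632]
time_s: 27.62
position: [0.6105, -0.1557, 0.0859]
tool_rot: [-1.034, 1.444, -1.452]
wrist_force: [-2.4, 0.9, 10.0]
gripper_width: -0.0003
top (np.float64(0.6640956861574436), 299) side (np.float64(0.6456300783201665), 297)
27.725 [ 0.61056777 -0.15568291  0.08594117] [-2.77442719  0.66190879  9.5207664 ]
time_s: 28.35
position: [0.6106, -0.1557, 0.086]
tool_rot: [-1.034, 1.443, -1.453]
wrist_force: [-2.6, 0.5, 9.5]
gripper_width: -0.0003
top (np.float64(0.6642195118279995), 287) side (np.float64(0.6430979006749202), 303)
28.45 [ 0.61059383 -0.15571307  0.0859933 ] [-2.89967739 -0.25623567  9.0459557 ]
```

View pics/wr6.png

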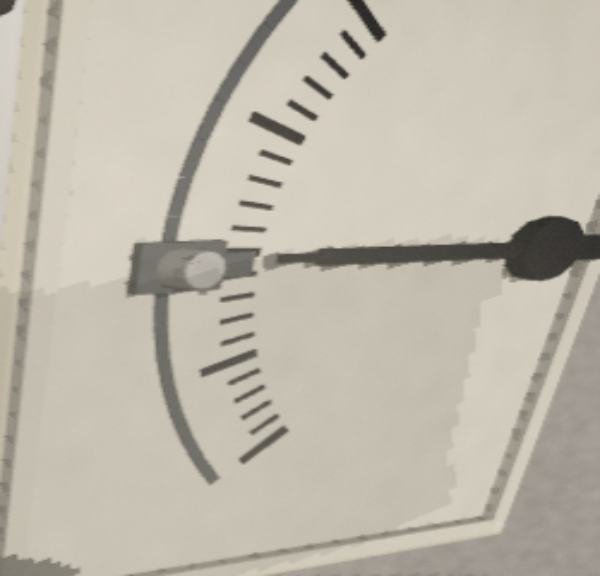

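The pointer tip at (275,259) is lined up with the marker tip at about (258,263), and it has been steady for 1.9 s. Now easing it up.

```bash
python3 -m pendant '[[[0,0,0.0,0],[0,0,0.03,0],[0,0,0.06,0],[0,0,0.09,0],[0,0,0.12,0]]]'; python3 -m pendant '[[[0,0,0.03,0],[0,0,0.06,0],[0,0,0.09,0],[0,0,0.12,0],[0,0,0.15,0]]]'; python3 -m pendant '[[[0,0,0.03,0],[0,0,0.06,0],[0,0,0.09,0],[0,0,0.12,0],[0,0,0.15,0]]]';  python3 -m pendant '[[[0,0,0.03,0],[0,0,0.06,0],[0,0,0.09,0],[0,0,0.12,0],[0,0,0.15,0]]]'; python3 -m pendant '[[[0,0,0.03,0],[0,0,0.06,0],[0,0,0.09,0],[0,0,0.12,0],[0,0,0.15,0]]]'; python3 chk.py u1;  python3 -m pendant '[[[0,0,0.05,0],[0,0,0.15,0],[0,0,0.5,0],[0,0,1.2,0],[0,0,2,0]]]'; python3 -m pendant '[[[0,0,0,0],[0,0,0,0],[0,0,0,0],[0,0,0,0],[0,0,0,0]]]'; python3 chk.py u2;  python3 -c "
from h import *
im,_=optics.snapshot('wrist');cv2.imwrite('pics/wu2.png',im)
im,_=optics.snapshot('top');cv2.imwrite('pics/tu2.png',im)
im,_=optics.snapshot('side');cv2.imwrite('pics/su2.png',im)"
```

```text
time_s: 29.12
position: [0.6106, -0.1557, 0.0897]
tool_rot: [-1.033, 1.443, -1.453]
wrist_force: [-1.7, -0.4, 6.3]
gripper_width: -0.0004
time_s: 29.75
position: [0.6105, -0.1556, 0.0937]
tool_rot: [-1.033, 1.443, -1.453]
wrist_force: [-1.8, -0.2, 4.3]
gripper_width: 0.0005
time_s: 30.38
position: [0.6105, -0.1556, 0.0973]
tool_rot: [-1.033, 1.443, -1.452]
wrist_force: [-0.3, 0.4, 2.2]
gripper_width: -0.0002
time_s: 31.0
position: [0.6104, -0.1556, 0.1009]
tool_rot: [-1.033, 1.444, -1.452]
wrist_force: [0.4, -0.0, -0.2]
gripper_width: -0.0001
time_s: 31.62
position: [0.6104, -0.1555, 0.1047]
tool_rot: [-1.033, 1.444, -1.452]
wrist_force: [-0.3, -0.2, 0.1]
gripper_width: -0.0003
top (np.float64(0.013225985128463402), 299) side (np.float64(0.015609615611387961), 307)
31.725 [ 0.61050622 -0.15554041  0.10476988] [ 0.39762084  0.50683027 -1.17304257]
time_s: 32.35
position: [0.6104, -0.1555, 0.1556]
tool_rot: [-1.033, 1.443, -1.452]
wrist_force: [0.5, 0.4, 0.5]
gripper_width: 0.0
time_s: 32.98
position: [0.6102, -0.1555, 0.1551]
tool_rot: [-1.034, 1.444, -1.452]
wrist_force: [0.8, -0.3, 0.4]
gripper_width: 0.0002
top (np.float64(0.013007739972061838), 299) side (np.float64(0.016018443695808626), 306)
33.075 [ 0.61029303 -0.15549527  0.15536704] [ 0.31561167 -0.40921897  0.42208321]
```

View pics/wu2.png

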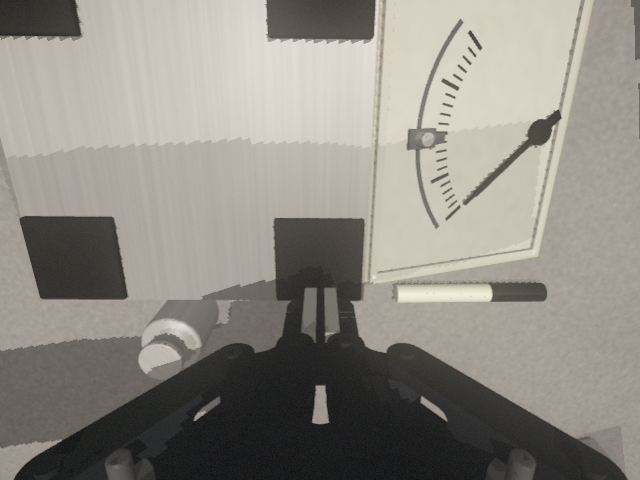

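View pics/su2.png

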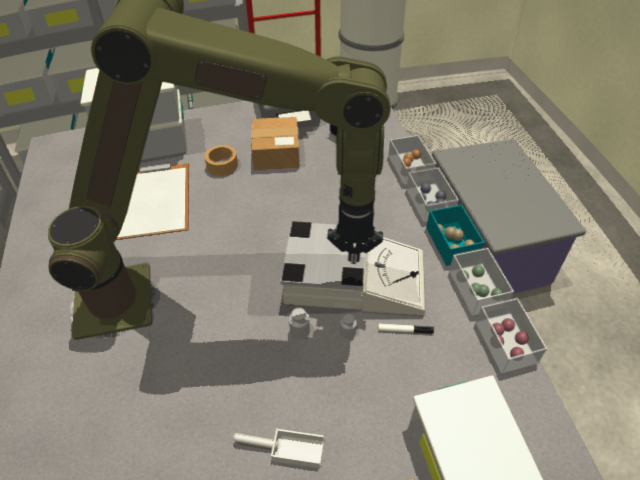

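Pointer is back at zero, the tool is clear of the scale, and the marker and bystanders have not moved.

```bash
python3 -c "
from h import *
print(bot.close_job())"
```

```text
the job is handed in; nothing more can be done
None
```

I pressed both pads with the closed fingertips, first the one on the knob's side away from the dial, then the one diagonally opposite beside the dial. Each time I held the pointer at the set marker and eased the pad up at about 6 mm/s. The job was handed in at about 33 s.

| Press | Pointer while held (top / side view) | Marker (top / side view) | Held for |
|---|---|---|---|
| Knob-side pad | 0.66–0.67 / 0.64–0.65 rad | 0.67 / 0.65 rad | about 1.5 s |
| Dial-side pad | 0.664 / 0.645 rad | 0.67 / 0.65 rad | about 1.9 s |

- **Marker reading:** the views disagree slightly; the wrist view put the marker about 0.01–0.02 rad lower than the others.
- **Second press:** it wandered before the final hold. It rose to 0.655 rad, sagged to about 0.62, then overshot to about 0.67 (mean of the two views), at most 0.03 rad past the marker. I then settled it back.
- **Contact height:** the fingers touched the pad about 23 mm lower than the stated tool length implies, so I went down in small steps, watching the force and the pointer.
- **Last checks:** after each release the pointer read 0.013–0.016 rad, about 0.3 mm of platform travel. That is essentially zero, but not exactly the 0.000 it read before. The wrist force was back to noise, with the tool about 50 mm above the pad. The last pictures show the marker, check weights and pen where they were; the box cutter was hidden by the arm, so I could not see it at the end.

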